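# Take the spent drying cartridge out of the finds case

## Task

The spent drying cartridge with the red grip is locked by a bayonet in the port on top of the grey finds case: turn it anticlockwise (seen from above) until its grip bar lines up with the two green-marked notches, lift it straight out, and stand it upright on the floor of the yellow crate without dropping it. Then slide the case's shutter (the steel plate with the yellow tab) all the way across the open port, as far as it goes. Leave the crate and everything else where it is.

Things in the scene. Friction and masses are not known exactly. Their poses are not given: they have to be found in the camera images.
- case: Grey airtight finds case fixed to the bench, 150 x 270 x 80 mm (x, y, z), origin at the centre of its underside. In its top, at local (0, -65) mm, is the bayonet port; a steel shutter slides on top along local y. Two aluminium rails, 6.5 mm high, run along y at local x = +-62.5 mm.
- port (a point): Centre of the port on its vertical axis, at the case's top (80 mm above the bench); axes as the case. Hole 60 mm in diameter in an aluminium flange 6.5 mm thick (top 1 mm above the case), with two notches 21 mm wide reaching to 40 mm from the axis at local +x and -x, a green dot by each. The well's floor is 60 mm below the case's top; the cartridge must rise 60 mm to clear it.
- cartridge: White barrel 56 mm wide, 60 mm high, topped by a red grip bar 54 (x) x 16 (y) mm, z 60 to 100 mm; 0.25 kg. Origin: centre of underside. Two 11 mm wide lugs at +x and -x, in line with the bar, reach 37 mm from the axis at z 42 to 52. Starts on the well's floor, bar 50 to 80 deg clockwise of the notches; its anticlockwise stop is 5 deg past them; lifts out within 5 deg of them.
- shutter (a joint): Position of the steel shutter in m: 0 is parked clear of the port, 0.115 is fully across the port against its stop. It slides along the case's local -y. Plate 114 x 88 x 4 mm (x, y, z), its underside 2 mm above the case's top; starts at 0 to 0.03. Slides with about 2 N.
- shutter_tab (a point): Top centre of the yellow upright tab in the middle of the shutter plate: 44 mm long in the case's x, 14 mm thick in y, 34 mm high, its top 120 mm above the bench. Same axes as the case; over the port's axis when the shutter is fully across.
- crate: Yellow open crate, loose, 1.2 kg, 240 x 280 x 60 mm over all, walls and floor 6 mm thick; rim lip 6 mm outside. Origin at the centre of its underside. Its local +y half holds an old blue cartridge and a jar; the local -y half is empty, good place to stand the cartridge: local (0, -65) mm.
- old_cartridge: Old cartridge with a blue grip, same shape as the red one, standing in the crate (local +y half). Leave it. Origin at the centre of its underside.
- jar: Small jar, 48 mm in diameter, 55 mm high, standing in the crate (local +y half). Leave it. Origin at the centre of its underside.
- tape: Roll of amber tape lying flat, 90 mm in diameter, 25 mm high. Leave it. Origin at the centre of its underside.
- brush: Brush, some 200 mm long, lying on the right. Leave it. Origin at its underside.
- scale_stick: Black and white photo scale stick, 200 x 20 x 8 mm. Leave it. Origin at the centre of its underside.
- bottle: White bottle with a blue cap, 60 mm in diameter, 140 mm high, on the left. Leave it. Origin at the centre of its underside.
Mind the look-alikes: they are no part of the job. What is shaped like the cartridge but orange is not meant.

How it is judged:
By the outcome, as a careful person would: the job done as asked, in the order asked, and still so for the second after the job is handed in, with the robot touching nothing.
It also fails if it takes over 64 s, if anything falls off the work surface, if the arm or the gripper's body presses on something with over 40 N, if the wrist force passes 120 N, or if a joint passes its speed limit or range.

## Robot

A 7-joint arm with a two-finger parallel gripper is mounted at the origin on the work surface. World frame = base frame: x ahead of the robot, y to its left, z up, the work surface at z = 0. Lengths are in m, angles in rad, forces in N, time in s.
With the tool pointing down it reaches from about 0.4 to 0.85 m from the base axis. Payload 10.4 kg.
Tool frame: the origin (TCP) lies midway between the tips of the shut fingers; the grasp point (between the pads) lies 19 mm behind it (manip.tcp_to_grasp is the distance from the TCP to the grasp point, in m); z points along the fingers, y is the direction in which the jaws open and shut (so a half turn about z gives the same grasp; the last joint's range is limited). The gripper opens to 87 mm and grips with 3 to 60 N. Pads are 19 mm wide; open, the fingers measure 117 mm over their backs; the gripper's body (75 mm by 190 mm) begins 51 mm behind the grasp point.
Start: joints at [-0.023, 0.332, -0.065, 1.46, 0.022, 1.35, -0.088], TCP at [0.625, 0, 0.223] pointing down, gripper open.
Joint ranges: [-2.6, 2.6], [-0.5, 2.12], [-1.47, 1.34], [0.16, 2.42], [-1.27, 4.41], [0.06, 2.06], [-2.6, 2.6]. Speed limits (rad/s): [2.22, 2.22, 2.79, 2.79, 3.14, 3.14, 3.14].

## Interface

Orientations are given as a unit quaternion [w, x, y, z].
In Python, from bench import manip, cams, boxes_of, cut_out gives the robot as it stands.
- The arm moves only by the tool play_rows, never from a script. Its argument "targets" is a list of rows, each an object of numbers: "tx", "ty", "tz": the shift along the tool's x, y, z in units of 30 mm (1.0 is 30 mm); "ax", "ay", "az": the turn, a rotation vector about the tool's x, y, z in degrees; "fingers": the finger opening in mm, from 0 to 87. In form: [{"tx": .., "ty": .., "tz": .., "ax": .., "ay": .., "az": .., "fingers": ..}, ...]. A call has 1 to 8 rows; each row is the pose to reach, as a shift and turn from the pose commanded when the call began, along the tool's axes at that moment; what a row does not reach only later rows make up. A row lasts 1/12 s, in which the tool goes at most 41.7 mm and 7.16 degrees, less where a joint would pass 70% of its speed; a pose out of reach is approached as far as the arm can. A call with a gripper value outside its range is refused whole. The fingers move at their own pace and stop on an object; "squeeze" is the grip in N (left out, the last holds). Time passes only in rows, so rows that repeat a pose let the fingers close. It gives the time, the measured TCP pose, the force and the opening at its end, in the units of the state.
- manip.observe(): the state, without advancing time (a new reading comes with each control period).
- cams.snapshot(name): name is "scene" or "side" or "wrist"; returns a dict with "color" (384x512x3 uint8, red, green, blue), "fov_y" (degrees; the focal length in pixels is half the picture's height over the tangent of half this angle, whatever the lens; pixels are square), "cx", "cy" (the principal point, pixels), "extrinsics" (4x4, takes a point from world to camera coordinates). Camera axes: x right, y up, looking along -z (the intrinsics and any distortion apply to the point x, -y, -z); pixel columns grow to the right and rows downward; lengths in m; the calibration is good to about 2 mm. A picture is of the moment at which its call begins. There is no depth.
- manip.finish_job(): hands the job in, once; it reports no verdict.
Trained networks look in the newest picture that a camera, given by its name, has taken for a name from the list of things; names that differ only in an ending like _2 or _b are one class to them, and where a whole thing is asked for, a point or a joint stands for the part that bears it (a point fixed in the world has none). Each returns a list of dicts, best first, with "p" (0 to 1); they miss things now and then, are a little off and sometimes report something else, mostly with a low value. They report only what shows in the picture. A call takes as long as a camera call. They do not tell look-alikes from the thing itself.
- boxes_of(target, camera): "point" ([column, row] in pixels, amid what is visible of it).
- cut_out(target, camera): "region" (384x512 bool, what is visible of it) and "point" ([column, row] in pixels, amid what is visible of it).
The state is a dict: "clock": time; "joints": joint angles; "joint_velocities": joint speeds; "joint_efforts": joint torques, N m; "tcp_pos": TCP position; "tool_rot": TCP orientation; "ft_force": force on the tool from outside, world axes, zero at the start; "moment": the same for the moment, N m; "gripper_width": finger opening in m.
Only numpy, scipy, OpenCV 4.12 (cv2) and the standard library are available. Lean on these libraries where they do the work, as an engineer would, in place of code of your own. Each camera call takes 0.05 s, during which the arm holds its last target. There are 200 camera calls.

## Working session

There is one attempt and no reset: what is moved stays moved. The work goes in short steps, Python scripts to look and compute and a tool call to move; the robot and the scene stay as the last step left them, time stands still between calls to the robot, and variables do not carry over. Pictures are saved under pics/ and viewed, on a budget of 10 in all, crops included, one or two more only if the job needs it, and the job is handed in when it is done.

Besides the shell and the picture viewer there is one more tool, called in YAML: its name, and indented under it one key for each argument. play_rows: Moves the arm, as the interface text tells. Its arguments: {"type":"object","properties":{"targets":{"type":"array","items":{"type":"object","properties":{"tx":{"type":"number"},"ty":{"type":"number"},"tz":{"type":"number"},"ax":{"type":"number"},"ay":{"type":"number"},"az":{"type":"number"},"fingers":{"type":"number"}}}},"squeeze":{"type":"number"}},"required":["targets"]}

```bash
mkdir -p pics; cat > h.py <<'E'
import numpy as np, cv2
from bench import manip, cams, boxes_of, cut_out
def snap(n):
    return cams.snapshot(n)
def K(s):
    f=192/np.tan(np.radians(s["fov_y"])/2); return f,s["cx"],s["cy"]
def ray(s,p):
    f,cx,cy=K(s); E=np.array(s["extrinsics"]); R,t=E[:3,:3],E[:3,3]
    d=R.T@np.array([(p[0]-cx)/f,-(p[1]-cy)/f,-1.]); return -R.T@t,d
def atz(s,p,z):
    o,d=ray(s,p); return o+d*(z-o[2])/d[2]
def proj(s,P):
    f,cx,cy=K(s); E=np.array(s["extrinsics"]); c=E[:3,:3]@np.array(P)+E[:3,3]
    return np.array([cx+f*c[0]/-c[2],cy-f*c[1]/-c[2]])
E
python3 - <<'E'
from h import *
np.set_printoptions(precision=4,suppress=True)
st=manip.observe();print(st["clock"],st["tcp_pos"],st["tool_rot"],manip.tcp_to_grasp)
ims=[]
for n in ["scene","side","wrist"]:
    s=snap(n); print(n,{k:v for k,v in s.items() if k not in("color","extrinsics")}); o,d=ray(s,[256,192]);print(o,d)
    cv2.imwrite(f"pics/{n}0.png",s["color"][...,::-1])
    for t in ["case","cartridge","shutter_tab","crate","old_cartridge","port","shutter"]:
        for b in boxes_of(t,n)[:4]: print(t,np.round(b["point"],1),round(b["p"],2),[atz(s,b["point"],z).round(3)[:2] for z in (0.06,.12)])
E
```

```text
0.0 [ 0.6246 -0.      0.2217] [-0.0005  0.7071  0.7071 -0.0005] 0.0187
scene {'fov_y': 55.796483011390656, 'cx': 256.05187014277476, 'cy': 196.42959924453328}
[1.0615 0.8456 0.7133] [-0.4416 -0.7318 -0.5193]
case [226.8 183. ] 0.89 [array([ 0.561, -0.188]), array([ 0.607, -0.093])]
case [334.6 257.8] 0.67 [array([0.511, 0.328]), array([0.561, 0.375])]
cartridge [168.8 188.4] 0.89 [array([ 0.751, -0.27 ]), array([ 0.779, -0.168])]
cartridge [178.2 203.5] 0.83 [array([ 0.76 , -0.158]), array([ 0.787, -0.066])]
cartridge [259.9 156.9] 0.65 [array([ 0.346, -0.302]), array([ 0.411, -0.197])]
cartridge [207.1 162.7] 0.59 [array([ 0.549, -0.378]), array([ 0.596, -0.266])]
shutter_tab [226.1 171.1] 0.67 [array([ 0.52 , -0.271]), array([ 0.569, -0.168])]
crate [298.  253.6] 0.71 [array([0.581, 0.261]), array([0.625, 0.315])]
old_cartridge [337.1 256.4] 0.88 [array([0.501, 0.327]), array([0.553, 0.375])]
port [225.1 183.6] 0.76 [array([ 0.568, -0.187]), array([ 0.613, -0.093])]
shutter [227.5 175.3] 0.91 [array([ 0.531, -0.238]), array([ 0.58 , -0.138])]
side {'fov_y': 47.313300638632946, 'cx'
[... 938 characters left out ...]
([ 0.359, -0.549])]
shutter [400.4 273.9] 0.17 [array([ 0.575, -0.525]), array([ 0.508, -0.553])]
wrist {'fov_y': 61.772361240228605, 'cx': 260.2975645548195, 'cy': 194.82952426721667}
[0.6246 0.0839 0.385 ] [-0.0133 -0.2927 -0.9562]
cartridge [355.8 322.5] 0.74 [array([ 0.741, -0.181]), array([ 0.719, -0.132])]
cartridge [344.4 334.3] 0.57 [array([ 0.728, -0.199]), array([ 0.709, -0.147])]
shutter_tab [191.6 341.8] 0.73 [array([ 0.539, -0.21 ]), array([ 0.555, -0.156])]
crate [194.6  40.9] 0.57 [array([0.564, 0.13 ]), array([0.575, 0.122])]
port [204.4 324.1] 0.75 [array([ 0.557, -0.184]), array([ 0.569, -0.134])]
shutter [192.8 339.3] 0.74 [array([ 0.541, -0.206]), array([ 0.556, -0.153])]
```

```bash
python3 - <<'E'
import cv2
a=cv2.imread("pics/scene0.png");cv2.imwrite("pics/a.png",cv2.resize(a,(800,600),interpolation=3))
a=cv2.imread("pics/side0.png");cv2.imwrite("pics/b.png",cv2.resize(a[130:350,170:460],None,fx=2.7,fy=2.7,interpolation=3))
E
```

```text
(no output)
```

View pics/a.png

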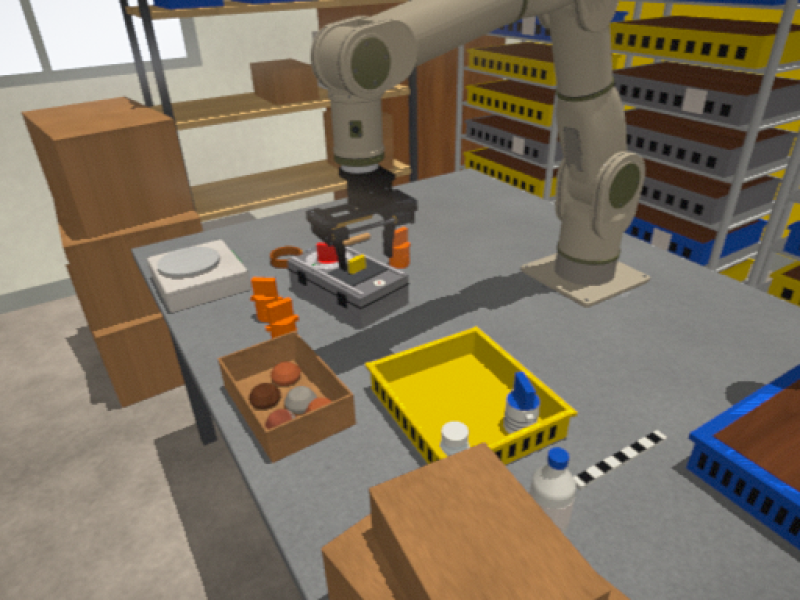

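View pics/b.png

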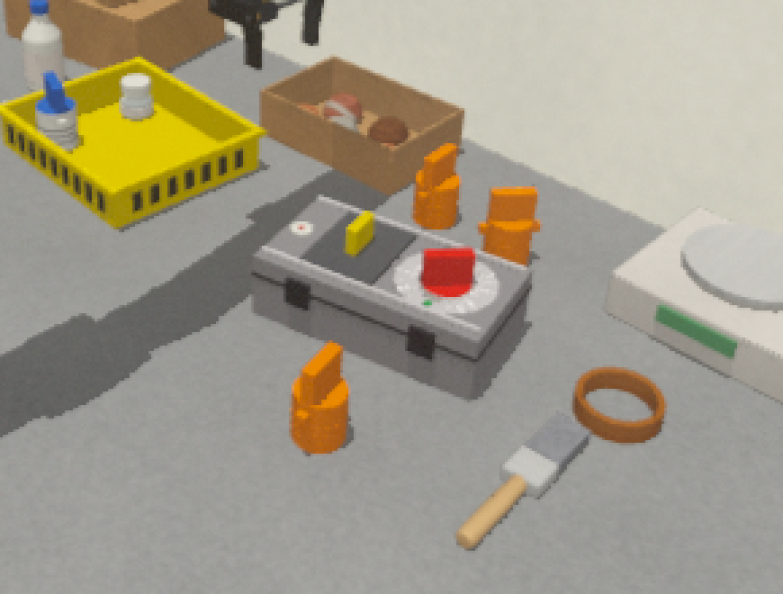

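```bash
python3 - <<'E'
from h import *
np.set_printoptions(precision=4,suppress=True)
a=cv2.imread("pics/wrist0.png");cv2.imwrite("pics/c.png",cv2.resize(a,(800,600),interpolation=3))
rays={}
for n in ["scene","side","wrist"]:
    s=snap(n)
    h=cv2.cvtColor(s["color"],cv2.COLOR_RGB2HSV).astype(int)
    H,S,V=h[...,0],h[...,1],h[...,2]
    for nm,m in (("red",((H<4)|(H>174))&(S>200)&(V>110)),("tab",(H>22)&(H<33)&(S>180)&(V>90))):
        k,l,stt,c=cv2.connectedComponentsWithStats(m.astype(np.uint8))
        for i in range(1,k):
            if stt[i,4]>25:
                print(n,nm,c[i],stt[i],atz(s,c[i],.1)); 
    if n!="wrist":
        pts={"side":[(170+x/2.7,130+y/2.7) for x,y in[(0,103),(138,60),(265,132),(120,195)]],"scene":[(x/1.5625,y/1.5625) for x,y in[(367,367),(478,330),(576,412)]]}[n]
        for p in pts: print("crate",atz(s,p,.06))
E
```

```text
scene red [208.7143 161.9832] [203 156  13  12 119] [ 0.5728 -0.3051  0.1   ]
scene tab [400.8295   5.4886] [395   1  11  13  88] [-5.1259 -4.1056  0.1   ]
scene tab [416.9259   6.4667] [410   2  15  11 135] [-5.1481 -3.7766  0.1   ]
scene tab [465.7044   7.9818] [430   3  71  12 548] [-5.4211 -3.0401  0.1   ]
scene tab [509.5405  11.1081] [507   6   5  10  37] [-5.3844 -2.3226  0.1   ]
scene tab [445.2019  27.9848] [ 391   14  105   30 1511] [-3.1617 -1.8692  0.1   ]
scene tab [506.3936  30.4894] [499  20  13  21 188] [-3.4496 -1.3425  0.1   ]
scene tab [328.8488  42.0071] [299  31  57  24 562] [-1.539  -2.0117  0.1   ]
scene tab [395.25    38.6667] [392  34   8  10  72] [-2.1653 -1.7369  0.1   ]
scene tab [410.2167  38.5833] [405  36  13   6  60] [-2.2772 -1.6473  0.1   ]
scene tab [505.623   47.2951] [497  44  15   7  61] [-2.502  -0.8465  0.1   ]
scene tab [326.9438  66.7223] [298  54  56  27 569] [-0.8242 -1.2261  0.1   ]
scene tab [505.7656  80.4375] [496  77  16   7  64] [-1.4357 -0.2784  0.1   ]
scene tab [323.1358 110.329 ] [297  97  51  29 383] [-0.1654 -0.5055  0.1   ]
sce
[... 729 characters left out ...]
0  68  42  35 413] [0.3781 1.639  0.1   ]
side tab [ 27.9072 148.1688] [  0 128  56  38 711] [0.1116 0.8434 0.1   ]
side tab [220.3626 181.855 ] [ 168  151  101   63 2932] [0.4938 0.1262 0.1   ]
side tab [302.7117 215.8829] [298 208  10  16 111] [ 0.5447 -0.203   0.1   ]
crate [0.4633 0.3922 0.06  ]
crate [0.6928 0.3664 0.06  ]
crate [0.678  0.0791 0.06  ]
crate [0.4359 0.0891 0.06  ]
wrist tab [100.8202  35.2897] [  49    0  112   79 6875] [0.4963 0.1286 0.1   ]
wrist tab [305.6999  43.4278] [ 272    0   59   94 2896] [0.6614 0.1226 0.1   ]
wrist tab [151.5     36.2667] [147  33  12   8  30] [0.537  0.1279 0.1   ]
wrist tab [195.1039 353.6494] [180 351  25   5  77] [ 0.5526 -0.1898  0.1   ]
```

View pics/c.png

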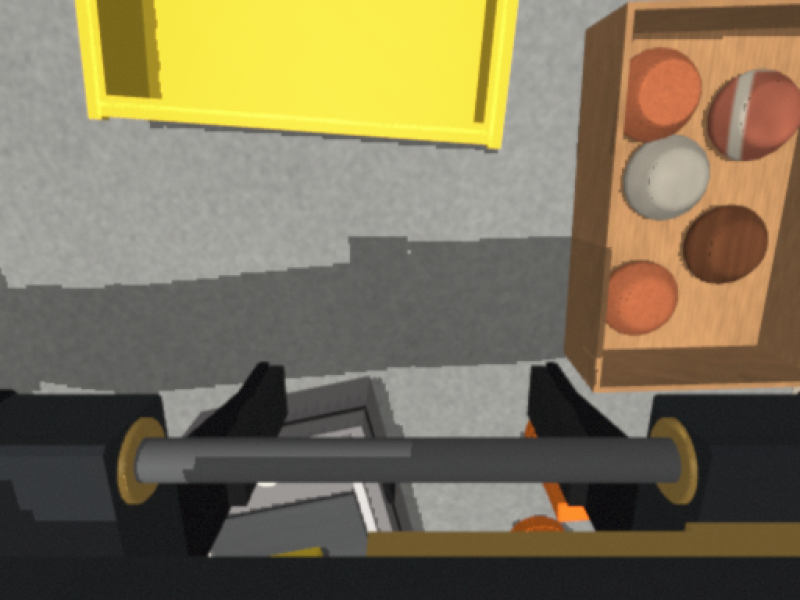

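The red one is in the case (scene view (325,254), side crop (447,270)). The three orange ones stand loose on the bench (scene (265,290), (282,315), (400,245)) and aren't meant. Next I'll go above the port and look from close by.

play_rows:
  targets:
    - {"tx":-9.0,"ty":-2.0,"tz":0,"fingers":87}
    - {"tx":-9.0,"ty":-2.0,"tz":0}
    - {"tx":-9.0,"ty":-2.0,"tz":0}
    - {"tx":-9.0,"ty":-2.0,"tz":0}
    - {"tx":-9.0,"ty":-2.0,"tz":0}
    - {"tx":-9.0,"ty":-2.0,"tz":0}
    - {"tx":-9.0,"ty":-2.0,"tz":0}
    - {"tx":-9.0,"ty":-2.0,"tz":0}

```text
$.targets[0]: bad value
```

play_rows:
  targets:
    - {"tx":0,"ty":0,"tz":0}
    - {"tx":0,"ty":0}
    - {"tx":0,"ty":0}
    - {"tx":0,"ty":0}

```text
$.targets[0]: bad value
```

```bash
python3 - <<'E'
from h import *
np.set_printoptions(precision=4,suppress=True)
st=manip.observe();print(st["clock"],st["tcp_pos"],st["tool_rot"],st["ft_force"])
for n in ["wrist"]:
    s=snap(n); a=s["color"][...,::-1]; cv2.imwrite("pics/w1raw.png",a)
    np.save("w1E.npy",s["extrinsics"])
    h=cv2.cvtColor(s["color"],cv2.COLOR_RGB2HSV).astype(int);H,S,V=h[...,0],h[...,1],h[...,2]
    for nm,m in (("red",((H<4)|(H>174))&(S>200)&(V>70)),("tab",(H>22)&(H<33)&(S>180)&(V>90)),("green",(H>45)&(H<80)&(S>100))):
        k,l,stt,c=cv2.connectedComponentsWithStats(m.astype(np.uint8))
        for i in range(1,k):
            if stt[i,4]>8: print(nm,c[i],stt[i],atz(s,c[i],.081),atz(s,c[i],.12))
cv2.imwrite("pics/d.png",cv2.resize(a,(800,600),interpolation=3))
E
```

```text
1.35 [0.625  0.     0.2225] [0.     0.7071 0.7071 0.    ] [ 0.3293  0.9129 -0.2407]
tab [100.5215  35.7253] [  49    0  110   79 6945] [0.4874 0.1312 0.081 ] [0.505  0.1251 0.12  ]
tab [289.1111   2.3333] [287   0   5   6   9] [0.6487 0.1565 0.081 ] [0.6456 0.1472 0.12  ]
tab [306.7498  41.0255] [ 279    0   51   94 2746] [0.6647 0.127  0.081 ] [0.6595 0.1215 0.12  ]
tab [283.    9.1] [282   5   4   9  10] [0.6437 0.1515 0.081 ] [0.6412 0.1428 0.12  ]
tab [288.  38.] [285  35   7   8  14] [0.6484 0.1294 0.081 ] [0.6454 0.1236 0.12  ]
tab [151.7059  40.0588] [148  36   8   8  17] [0.531  0.1278 0.081 ] [0.543  0.1222 0.12  ]
tab [156.      48.4444] [152  46   9   6   9] [0.5341 0.1212 0.081 ] [0.5457 0.1164 0.12  ]
tab [144.7778  76.6111] [141  75   9   4  18] [0.5218 0.0982 0.081 ] [0.535  0.0964 0.12  ]
tab [295.7308  87.6538] [276  84  37  10 156] [0.6564 0.0889 0.081 ] [0.6523 0.0882 0.12  ]
tab [195.2099 353.6914] [179 351  27   5  81] [ 0.5479 -0.2081  0.081 ] [ 0.5578 -0.1707  0.12  ]
```

View pics/d.png

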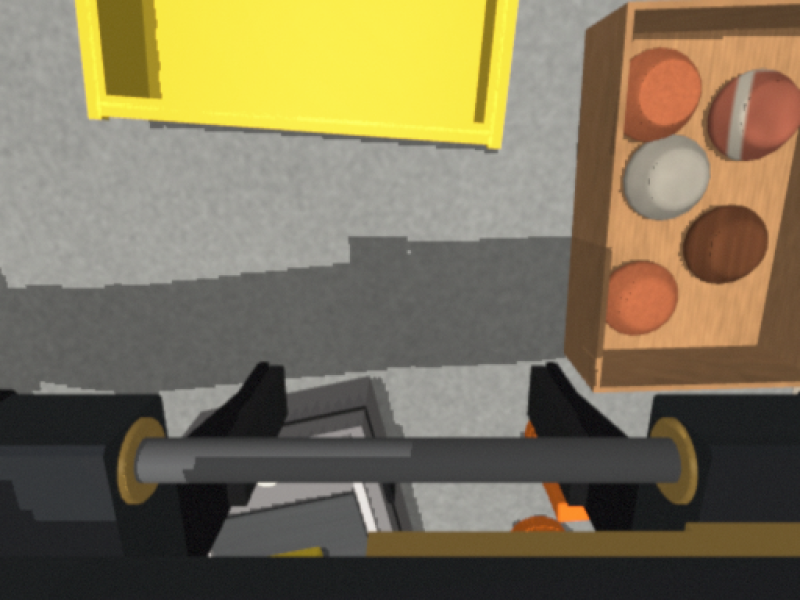

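The view hasn't changed because the call was refused, probably over the missing keys. I'll send full rows.

play_rows:
  targets:
    - {"tx":-9.0,"ty":-2.0,"tz":0,"ax":0,"ay":0,"az":0,"fingers":87}
    - {"tx":-9.0,"ty":-2.0,"tz":0,"ax":0,"ay":0,"az":0,"fingers":87}
    - {"tx":-9.0,"ty":-2.0,"tz":0,"ax":0,"ay":0,"az":0,"fingers":87}
    - {"tx":-9.0,"ty":-2.0,"tz":0,"ax":0,"ay":0,"az":0,"fingers":87}
    - {"tx":-9.0,"ty":-2.0,"tz":0,"ax":0,"ay":0,"az":0,"fingers":87}
    - {"tx":-9.0,"ty":-2.0,"tz":0,"ax":0,"ay":0,"az":0,"fingers":87}
    - {"tx":-9.0,"ty":-2.0,"tz":0,"ax":0,"ay":0,"az":0,"fingers":87}
    - {"tx":-9.0,"ty":-2.0,"tz":0,"ax":0,"ay":0,"az":0,"fingers":87}

```text
clock: 2.07
tcp_pos: [0.5619, -0.278, 0.2226]
tool_rot: [0.001, 0.71, 0.704, -0.002]
ft_force: [0.2, -0.1, 0.3]
gripper_width: 0.0871
```

```bash
cat > look.py <<'E'
from h import *
import sys
np.set_printoptions(precision=4,suppress=True)
def blobs(s,zs=(.081,.12),amin=8):
    h=cv2.cvtColor(s["color"],cv2.COLOR_RGB2HSV).astype(int);H,S,V=h[...,0],h[...,1],h[...,2]
    for nm,m in (("red",((H<4)|(H>174))&(S>200)&(V>70)),("tab",(H>22)&(H<33)&(S>180)&(V>90)),("green",(H>45)&(H<80)&(S>100))):
        k,l,stt,c=cv2.connectedComponentsWithStats(m.astype(np.uint8))
        for i in range(1,k):
            if stt[i,4]>amin: print(nm,c[i],stt[i],*[atz(s,c[i],z) for z in zs])
def pic(s,f):
    cv2.imwrite(f,cv2.resize(s["color"][...,::-1],(800,600),interpolation=3))
E
python3 - <<'E'
from look import *
st=manip.observe();print(st["clock"],st["tcp_pos"],st["joints"])
s=snap("wrist");blobs(s);pic(s,"pics/e.png")
E
```

```text
2.0667 [ 0.5619 -0.278   0.2226] [ 0.3193  0.3326  0.0836  1.4624 -0.0242  1.3474  0.3941]
red [266.4943 216.9473] [ 238  191   53   59 2203] [ 0.5672 -0.3143  0.081 ] [ 0.5666 -0.2988  0.12  ]
tab [259.0833 106.5833] [255  97   7  17  24] [ 0.5608 -0.206   0.081 ] [ 0.561  -0.2044  0.12  ]
tab [217.0838 117.5916] [207 110  35  15 191] [ 0.522  -0.2154  0.081 ] [ 0.5272 -0.2126  0.12  ]
green [310.0233 204.5814] [307 201   7   8  43] [ 0.6109 -0.3014  0.081 ] [ 0.6046 -0.2875  0.12  ]
green [219.5 225. ] [216 222   8   7  44] [ 0.519  -0.3227  0.081 ] [ 0.5246 -0.3061  0.12  ]
```

View pics/e.png

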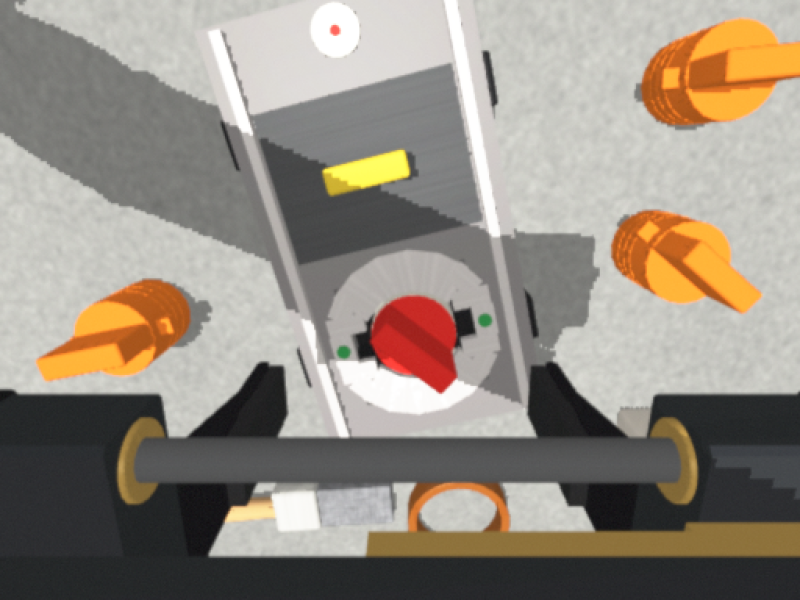

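```bash
python3 - <<'E'
from look import *
s=snap("wrist")
C=np.array([.565,-.312,.12])
import itertools
a=np.ascontiguousarray(s["color"][...,::-1])
x0,y0=220,175
b=cv2.resize(a[y0:y0+90,x0:x0+100],None,fx=7,fy=6.5,interpolation=2) if 0 else cv2.resize(a[y0:y0+90,x0:x0+100],None,fx=6.5,fy=6.5,interpolation=0)
# overlay predicted bar top outlines for angles
for ang,col in ((-37,(255,0,0)),(-47,(0,255,0)),(-57,(255,255,0))):
    t=np.radians(ang);u=np.array([np.cos(t),np.sin(t),0]);v=np.array([-u[1],u[0],0])
    P=[C+sx*.027*u+sy*.008*v for sx,sy in((1,1),(1,-1),(-1,-1),(-1,1))]
    q=np.array([(proj(s,p)-[x0,y0]+.5)*6.5 for p in P]).astype(int)
    cv2.polylines(b,[q],True,col,1)
cv2.imwrite("pics/f.png",b)
E
```

```text
(no output)
```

View pics/f.png

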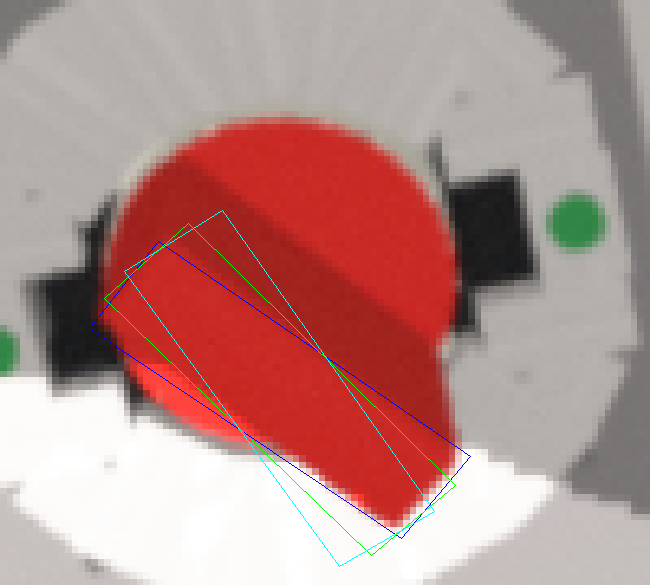

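The overlay matches the red bar at -37° (blue outline). The green dots give the port at (0.565, -0.312) with a yaw of 13°, so the bar is 50° clockwise of the notches. I'll turn the jaws across the bar while still above it.

play_rows:
  targets:
    - {"tx":-1.2,"ty":0,"tz":0,"ax":0,"ay":0,"az":-53,"fingers":60}
    - {"tx":-1.2,"ty":0,"tz":0,"ax":0,"ay":0,"az":-53,"fingers":60}
    - {"tx":-1.2,"ty":0,"tz":0,"ax":0,"ay":0,"az":-53,"fingers":60}
    - {"tx":-1.2,"ty":0,"tz":0,"ax":0,"ay":0,"az":-53,"fingers":60}
    - {"tx":-1.2,"ty":0,"tz":0,"ax":0,"ay":0,"az":-53,"fingers":60}
    - {"tx":-1.2,"ty":0,"tz":0,"ax":0,"ay":0,"az":-53,"fingers":60}
    - {"tx":-1.2,"ty":0,"tz":0,"ax":0,"ay":0,"az":-53,"fingers":60}
    - {"tx":-1.2,"ty":0,"tz":0,"ax":0,"ay":0,"az":-53,"fingers":60}

```text
clock: 2.83
tcp_pos: [0.566, -0.3038, 0.2226]
tool_rot: [0.0, 0.312, 0.95, 0.0]
ft_force: [0.2, 0.3, -1.0]
gripper_width: 0.0601
```

play_rows:
  targets:
    - {"tx":0,"ty":0,"tz":0,"ax":0,"ay":0,"az":0,"fingers":60}
    - {"tx":0,"ty":0,"tz":0,"ax":0,"ay":0,"az":0,"fingers":60}
    - {"tx":0,"ty":0,"tz":0,"ax":0,"ay":0,"az":0,"fingers":60}
    - {"tx":0,"ty":0,"tz":0,"ax":0,"ay":0,"az":0,"fingers":60}

```text
clock: 3.17
tcp_pos: [0.5653, -0.3054, 0.2226]
tool_rot: [0.0, 0.318, 0.948, 0.0]
ft_force: [0.1, 0.2, 0.2]
gripper_width: 0.0601
```

```bash
cat > to.py <<'E'
import sys,numpy as np
from bench import manip
from scipy.spatial.transform import Rotation as Ro
def to(x,y,z,jaw):
    st=manip.observe();q=st["tool_rot"];R=Ro.from_quat([q[1],q[2],q[3],q[0]]);M=R.as_matrix()
    d=M.T@(np.array([x,y,z])-st["tcp_pos"])/.03
    j=np.degrees(np.arctan2(M[1,1],M[0,1])); w=(jaw-j+90)%180-90
    print("clock",st["clock"],"tcp",np.round(st["tcp_pos"],4),"jaw",round(j,2),"zaxis",M[:,2].round(4),"F",np.round(st["ft_force"],1),"M",np.round(st["moment"],2),"w",st["gripper_width"],"j7",round(st["joints"][6],2))
    print("shift units",d.round(3),"az",round(-w,2))
to(*map(float,sys.argv[1:]))
E
python3 to.py .565 -.312 .093 53
```

```text
clock 3.1667 tcp [ 0.5653 -0.3054  0.2226] jaw 52.96 zaxis [ 2.e-04  1.e-04 -1.e+00] F [0.1 0.2 0.2] M [ 0.05 -0.05  0.03] w 0.060093997521393806 j7 1.34
shift units [-0.124 -0.183  4.32 ] az -0.04
```

play_rows:
  targets:
    - {"tx":-0.12,"ty":-0.18,"tz":1.3,"ax":0,"ay":0,"az":0,"fingers":50}
    - {"tx":-0.12,"ty":-0.18,"tz":2.3,"ax":0,"ay":0,"az":0,"fingers":50}
    - {"tx":-0.12,"ty":-0.18,"tz":3.2,"ax":0,"ay":0,"az":0,"fingers":50}
    - {"tx":-0.12,"ty":-0.18,"tz":3.8,"ax":0,"ay":0,"az":0,"fingers":50}
    - {"tx":-0.12,"ty":-0.18,"tz":4.2,"ax":0,"ay":0,"az":0,"fingers":50}
    - {"tx":-0.12,"ty":-0.18,"tz":4.3,"ax":0,"ay":0,"az":0,"fingers":50}
    - {"tx":-0.12,"ty":-0.18,"tz":4.3,"ax":0,"ay":0,"az":0,"fingers":50}
    - {"tx":-0.12,"ty":-0.18,"tz":4.3,"ax":0,"ay":0,"az":0,"fingers":50}

```text
clock: 3.83
tcp_pos: [0.5654, -0.3128, 0.0949]
tool_rot: [0.001, 0.317, 0.948, -0.0]
ft_force: [0.2, -0.9, -1.0]
gripper_width: 0.0504
```

play_rows:
  targets:
    - {"tx":0,"ty":0,"tz":0,"ax":0,"ay":0,"az":0,"fingers":5}
    - {"tx":0,"ty":0,"tz":0,"ax":0,"ay":0,"az":0,"fingers":5}
    - {"tx":0,"ty":0,"tz":0,"ax":0,"ay":0,"az":0,"fingers":5}
    - {"tx":0,"ty":0,"tz":0,"ax":0,"ay":0,"az":0,"fingers":5}
    - {"tx":0,"ty":0,"tz":0,"ax":0,"ay":0,"az":0,"fingers":5}
    - {"tx":0,"ty":0,"tz":0,"ax":0,"ay":0,"az":0,"fingers":5}
  squeeze: 30

```text
clock: 4.33
tcp_pos: [0.5647, -0.3125, 0.0937]
tool_rot: [0.0, 0.317, 0.948, 0.0]
ft_force: [0.8, -0.0, 0.0]
gripper_width: 0.018
```

```bash
python3 to.py .565 -.312 .094 53
```

```text
clock 4.3333 tcp [ 0.5647 -0.3125  0.0937] jaw 53.0 zaxis [ 2.e-04 -0.e+00 -1.e+00] F [ 0.8 -0.   0. ] M [ 0.08 -0.02 -0.01] w 0.017950024907817594 j7 1.35
shift units [ 0.001  0.018 -0.01 ] az -0.0
```

play_rows:
  targets:
    - {"tx":0,"ty":0,"tz":0,"ax":0,"ay":0,"az":0,"fingers":5}
    - {"tx":0,"ty":0,"tz":0,"ax":0,"ay":0,"az":0,"fingers":5}
    - {"tx":0,"ty":0,"tz":0,"ax":0,"ay":0,"az":-4,"fingers":5}
    - {"tx":0,"ty":0,"tz":0,"ax":0,"ay":0,"az":-8,"fingers":5}
    - {"tx":0,"ty":0,"tz":0,"ax":0,"ay":0,"az":-12,"fingers":5}
    - {"tx":0,"ty":0,"tz":0,"ax":0,"ay":0,"az":-16,"fingers":5}
    - {"tx":0,"ty":0,"tz":0,"ax":0,"ay":0,"az":-20,"fingers":5}
    - {"tx":0,"ty":0,"tz":0,"ax":0,"ay":0,"az":-20,"fingers":5}

```text
clock: 5.0
tcp_pos: [0.5645, -0.3129, 0.0936]
tool_rot: [0.0, 0.146, 0.989, -0.0]
ft_force: [-0.8, -0.9, 0.2]
gripper_width: 0.0163
```

```bash
python3 to.py .565 -.312 .094 103
```

```text
clock 5.0 tcp [ 0.5645 -0.3129  0.0936] jaw 73.16 zaxis [ 1.e-04 -3.e-04 -1.e+00] F [-0.8 -0.9  0.2] M [-0.19 -0.11  0.04] w 0.01634560164333232 j7 1.68
shift units [-0.007  0.033 -0.014] az -29.84
```

play_rows:
  targets:
    - {"tx":0,"ty":0,"tz":0,"ax":0,"ay":0,"az":-5,"fingers":5}
    - {"tx":0,"ty":0,"tz":0,"ax":0,"ay":0,"az":-10,"fingers":5}
    - {"tx":0,"ty":0,"tz":0,"ax":0,"ay":0,"az":-15,"fingers":5}
    - {"tx":0,"ty":0,"tz":0,"ax":0,"ay":0,"az":-20,"fingers":5}
    - {"tx":0,"ty":0,"tz":0,"ax":0,"ay":0,"az":-25,"fingers":5}
    - {"tx":0,"ty":0,"tz":0,"ax":0,"ay":0,"az":-30,"fingers":5}
    - {"tx":0,"ty":0,"tz":0,"ax":0,"ay":0,"az":-30,"fingers":5}
    - {"tx":0,"ty":0,"tz":0,"ax":0,"ay":0,"az":-30,"fingers":5}

```text
clock: 5.67
tcp_pos: [0.5647, -0.3127, 0.0936]
tool_rot: [0.0, -0.111, 0.994, -0.0]
ft_force: [1.1, -0.9, -0.1]
gripper_width: 0.0158
```

```bash
python3 to.py .565 -.312 .094 103; python3 - <<'E'
from look import *
for n in("side","scene"):
    s=snap(n);cv2.imwrite(f"pics/g_{n}.png",cv2.resize(s["color"][200:270,290:390,::-1] if n=="side" else s["color"][140:200,180:260,::-1],None,fx=6,fy=6,interpolation=3))
E
```

```text
clock 5.6667 tcp [ 0.5647 -0.3127  0.0936] jaw 102.74 zaxis [ 4.e-04 -1.e-04 -1.e+00] F [ 1.1 -0.9 -0.1] M [-0.21 -0.12  0.03] w 0.015799513924097657 j7 2.16
shift units [-0.014  0.02  -0.013] az -0.26
```

View pics/g_side.png

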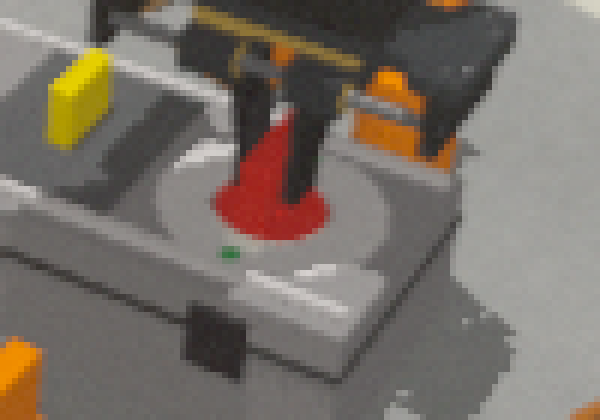

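The side crop shows the bar turned with its near end towards the green dot at (230,252). I'll lift a little and check the force.

play_rows:
  targets:
    - {"tx":0,"ty":0,"tz":-0.1,"ax":0,"ay":0,"az":0,"fingers":5}
    - {"tx":0,"ty":0,"tz":-0.2,"ax":0,"ay":0,"az":0,"fingers":5}
    - {"tx":0,"ty":0,"tz":-0.35,"ax":0,"ay":0,"az":0,"fingers":5}
    - {"tx":0,"ty":0,"tz":-0.5,"ax":0,"ay":0,"az":0,"fingers":5}
    - {"tx":0,"ty":0,"tz":-0.5,"ax":0,"ay":0,"az":0,"fingers":5}

```text
clock: 6.18
tcp_pos: [0.5652, -0.3126, 0.1099]
tool_rot: [0.001, -0.113, 0.994, -0.0]
ft_force: [0.7, 0.0, -1.8]
gripper_width: 0.016
```

play_rows:
  targets:
    - {"tx":0,"ty":0,"tz":-0.5,"ax":0,"ay":0,"az":0,"fingers":5}
    - {"tx":0,"ty":0,"tz":-1.0,"ax":0,"ay":0,"az":0,"fingers":5}
    - {"tx":0,"ty":0,"tz":-1.5,"ax":0,"ay":0,"az":0,"fingers":5}
    - {"tx":0,"ty":0,"tz":-2.0,"ax":0,"ay":0,"az":0,"fingers":5}
    - {"tx":0,"ty":0,"tz":-2.6,"ax":0,"ay":0,"az":0,"fingers":5}
    - {"tx":0,"ty":0,"tz":-3.2,"ax":0,"ay":0,"az":0,"fingers":5}
    - {"tx":0,"ty":0,"tz":-3.4,"ax":0,"ay":0,"az":0,"fingers":5}
    - {"tx":0,"ty":0,"tz":-3.4,"ax":0,"ay":0,"az":0,"fingers":5}

```text
clock: 6.85
tcp_pos: [0.5655, -0.3128, 0.2124]
tool_rot: [0.001, -0.113, 0.994, -0.001]
ft_force: [-0.4, 0.3, -2.0]
gripper_width: 0.0159
```

```bash
python3 to.py .563 .172 .21 103; python3 - <<'E'
from look import *
s=dict(fov_y=61.772361240228605,cx=260.2975645548195,cy=194.82952426721667,extrinsics=np.load("w1E.npy"))
for p in((92,118),(500,148),(90,100),(500,132)): print(p,atz(s,np.array(p)/1.5625,.06))
E
```

```text
clock 6.85 tcp [ 0.5655 -0.3128  0.2124] jaw 102.99 zaxis [ 0.003  -0.0014 -1.    ] F [-0.4  0.3 -2. ] M [ 0.15 -0.07 -0.06] w 0.01591002016275409 j7 2.18
shift units [-3.552 15.765  0.057] az -0.01
(92, 118) [0.4332 0.1002 0.06  ]
(500, 148) [0.6823 0.0827 0.06  ]
(90, 100) [0.434  0.1104 0.06  ]
(500, 132) [0.6818 0.0921 0.06  ]
```

play_rows:
  targets:
    - {"tx":-0.1,"ty":0.4,"tz":-0.3,"ax":0,"ay":0,"az":0,"fingers":5}
    - {"tx":-0.3,"ty":1.2,"tz":-0.5,"ax":0,"ay":0,"az":0,"fingers":5}
    - {"tx":-0.5,"ty":2.2,"tz":-0.6,"ax":0,"ay":0,"az":0,"fingers":5}
    - {"tx":-0.75,"ty":3.3,"tz":-0.6,"ax":0,"ay":0,"az":0,"fingers":5}
    - {"tx":-1.0,"ty":4.4,"tz":-0.6,"ax":0,"ay":0,"az":0,"fingers":5}
    - {"tx":-1.25,"ty":5.5,"tz":-0.6,"ax":0,"ay":0,"az":0,"fingers":5}
    - {"tx":-1.5,"ty":6.6,"tz":-0.6,"ax":0,"ay":0,"az":0,"fingers":5}
    - {"tx":-1.75,"ty":7.7,"tz":-0.6,"ax":0,"ay":0,"az":0,"fingers":5}

```text
clock: 7.52
tcp_pos: [0.5628, -0.0729, 0.2278]
tool_rot: [-0.001, -0.113, 0.994, 0.0]
ft_force: [1.0, 0.1, -1.7]
gripper_width: 0.0157
```

play_rows:
  targets:
    - {"tx":-0.25,"ty":1.1,"tz":0,"ax":0,"ay":0,"az":0,"fingers":5}
    - {"tx":-0.5,"ty":2.2,"tz":0,"ax":0,"ay":0,"az":0,"fingers":5}
    - {"tx":-0.75,"ty":3.3,"tz":0,"ax":0,"ay":0,"az":0,"fingers":5}
    - {"tx":-1.0,"ty":4.4,"tz":0,"ax":0,"ay":0,"az":0,"fingers":5}
    - {"tx":-1.25,"ty":5.5,"tz":0,"ax":0,"ay":0,"az":0,"fingers":5}
    - {"tx":-1.5,"ty":6.6,"tz":0,"ax":0,"ay":0,"az":0,"fingers":5}
    - {"tx":-1.7,"ty":7.6,"tz":0,"ax":0,"ay":0,"az":0,"fingers":5}
    - {"tx":-1.8,"ty":8.0,"tz":0,"ax":0,"ay":0,"az":0,"fingers":5}

```text
clock: 8.18
tcp_pos: [0.56, 0.1767, 0.2278]
tool_rot: [-0.001, -0.116, 0.993, 0.001]
ft_force: [-1.1, 0.6, -2.6]
gripper_width: 0.0158
```

play_rows:
  targets:
    - {"tx":0,"ty":0,"tz":0,"ax":0,"ay":0,"az":0,"fingers":5}
    - {"tx":0,"ty":0,"tz":0,"ax":0,"ay":0,"az":0,"fingers":5}
    - {"tx":0,"ty":0,"tz":0,"ax":0,"ay":0,"az":0,"fingers":5}
    - {"tx":0,"ty":0,"tz":0,"ax":0,"ay":0,"az":0,"fingers":5}

```text
clock: 8.52
tcp_pos: [0.5626, 0.1688, 0.2283]
tool_rot: [-0.0, -0.112, 0.994, -0.0]
ft_force: [0.0, -0.2, -2.6]
gripper_width: 0.0158
```

```bash
python3 to.py .563 .172 .0807 103; python3 - <<'E'
from look import *
s=snap("wrist");pic(s,"pics/i.png")
t=np.radians(-4)
C=np.array([.563,.172]);u=np.array([np.cos(t),np.sin(t)]);v=np.array([-u[1],u[0]])
for lx,ly in((-.12,-.075),(.12,-.075),(-.12,.205),(.12,.205)): 
    p=C+lx*u+ly*v; print(proj(s,[*p,.06])*1.5625)
E
```

```text
clock 8.5167 tcp [0.5626 0.1688 0.2283] jaw 102.88 zaxis [-4.e-04 -9.e-04 -1.e+00] F [ 0.  -0.2 -2.6] M [ 0.09 -0.03  0.  ] w 0.0158035172763145 j7 1.33
shift units [-0.041  0.105  4.919] az -0.12
[348.9222  54.9222]
[265.1201 399.4447]
[767.9327 193.5805]
[615.5987 492.3652]
```

View pics/i.png

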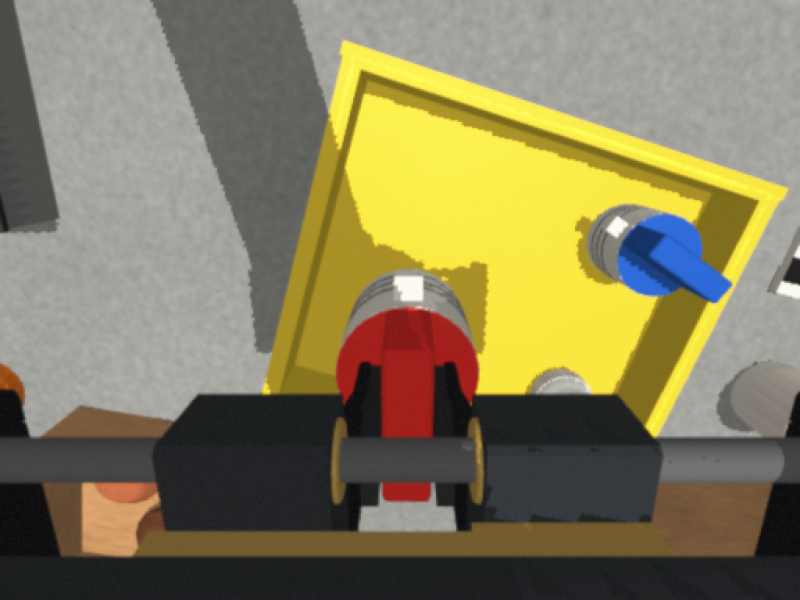

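The crate's far-left rim corner at (348,48) agrees with the prediction. The red cartridge hangs upright over the empty half, with the blue one at (660,255) and the jar at (560,382) clear of it. I'll lower it now.

play_rows:
  targets:
    - {"tx":-0.04,"ty":0.1,"tz":0.6,"ax":0,"ay":0,"az":0,"fingers":5}
    - {"tx":-0.04,"ty":0.1,"tz":1.4,"ax":0,"ay":0,"az":0,"fingers":5}
    - {"tx":-0.04,"ty":0.1,"tz":2.3,"ax":0,"ay":0,"az":0,"fingers":5}
    - {"tx":-0.04,"ty":0.1,"tz":3.2,"ax":0,"ay":0,"az":0,"fingers":5}
    - {"tx":-0.04,"ty":0.1,"tz":4.0,"ax":0,"ay":0,"az":0,"fingers":5}
    - {"tx":-0.04,"ty":0.1,"tz":4.5,"ax":0,"ay":0,"az":0,"fingers":5}
    - {"tx":-0.04,"ty":0.1,"tz":4.75,"ax":0,"ay":0,"az":0,"fingers":5}
    - {"tx":-0.04,"ty":0.1,"tz":4.8,"ax":0,"ay":0,"az":0,"fingers":5}

```text
clock: 9.23
tcp_pos: [0.5624, 0.1725, 0.0832]
tool_rot: [-0.001, -0.113, 0.994, -0.0]
ft_force: [-0.5, -0.1, -1.3]
gripper_width: 0.0157
```

play_rows:
  targets:
    - {"tx":0,"ty":0,"tz":0.03,"ax":0,"ay":0,"az":0,"fingers":5}
    - {"tx":0,"ty":0,"tz":0.06,"ax":0,"ay":0,"az":0,"fingers":5}
    - {"tx":0,"ty":0,"tz":0.09,"ax":0,"ay":0,"az":0,"fingers":5}
    - {"tx":0,"ty":0,"tz":0.12,"ax":0,"ay":0,"az":0,"fingers":5}
    - {"tx":0,"ty":0,"tz":0.12,"ax":0,"ay":0,"az":0,"fingers":5}
    - {"tx":0,"ty":0,"tz":0.12,"ax":0,"ay":0,"az":0,"fingers":5}

```text
clock: 9.73
tcp_pos: [0.5631, 0.1737, 0.0813]
tool_rot: [0.0, -0.113, 0.994, 0.0]
ft_force: [-0.2, 0.1, -1.7]
gripper_width: 0.0155
```

play_rows:
  targets:
    - {"tx":0,"ty":0,"tz":0.02,"ax":0,"ay":0,"az":0,"fingers":5}
    - {"tx":0,"ty":0,"tz":0.04,"ax":0,"ay":0,"az":0,"fingers":5}
    - {"tx":0,"ty":0,"tz":0.05,"ax":0,"ay":0,"az":0,"fingers":5}
    - {"tx":0,"ty":0,"tz":0.05,"ax":0,"ay":0,"az":0,"fingers":5}
    - {"tx":0,"ty":0,"tz":0.05,"ax":0,"ay":0,"az":0,"fingers":5}

```text
clock: 10.15
tcp_pos: [0.563, 0.1736, 0.0796]
tool_rot: [0.0, -0.113, 0.994, 0.0]
ft_force: [-1.3, -0.4, -0.9]
gripper_width: 0.0158
```

play_rows:
  targets:
    - {"tx":0,"ty":0,"tz":0.02,"ax":0,"ay":0,"az":0,"fingers":5}
    - {"tx":0,"ty":0,"tz":0.03,"ax":0,"ay":0,"az":0,"fingers":5}
    - {"tx":0,"ty":0,"tz":0.03,"ax":0,"ay":0,"az":0,"fingers":5}
    - {"tx":0,"ty":0,"tz":0.03,"ax":0,"ay":0,"az":0,"fingers":5}

```text
clock: 10.48
tcp_pos: [0.5632, 0.1738, 0.0796]
tool_rot: [0.0, -0.113, 0.994, -0.0]
ft_force: [-3.9, -0.8, 8.1]
gripper_width: 0.0161
```

The upward force shows contact with the floor, so I'll release and rise.

play_rows:
  targets:
    - {"tx":0,"ty":0,"tz":0,"ax":0,"ay":0,"az":0,"fingers":20}
    - {"tx":0,"ty":0,"tz":0,"ax":0,"ay":0,"az":0,"fingers":26}
    - {"tx":0,"ty":0,"tz":0,"ax":0,"ay":0,"az":0,"fingers":34}
    - {"tx":0,"ty":0,"tz":0,"ax":0,"ay":0,"az":0,"fingers":44}
    - {"tx":0,"ty":0,"tz":0,"ax":0,"ay":0,"az":0,"fingers":50}
    - {"tx":0,"ty":0,"tz":0,"ax":0,"ay":0,"az":0,"fingers":50}
    - {"tx":0,"ty":0,"tz":-0.4,"ax":0,"ay":0,"az":0,"fingers":50}
    - {"tx":0,"ty":0,"tz":-1.0,"ax":0,"ay":0,"az":0,"fingers":50}

```text
clock: 11.15
tcp_pos: [0.5619, 0.1732, 0.1079]
tool_rot: [-0.002, -0.113, 0.994, -0.0]
ft_force: [-0.0, 0.1, 0.3]
gripper_width: 0.0489
```

play_rows:
  targets:
    - {"tx":0,"ty":0,"tz":-1.0,"ax":0,"ay":0,"az":0,"fingers":50}
    - {"tx":0,"ty":0,"tz":-2.0,"ax":0,"ay":0,"az":0,"fingers":50}
    - {"tx":0,"ty":0,"tz":-3.0,"ax":0,"ay":0,"az":0,"fingers":50}
    - {"tx":0,"ty":0,"tz":-4.0,"ax":0,"ay":0,"az":0,"fingers":50}
    - {"tx":0,"ty":0,"tz":-4.0,"ax":0,"ay":0,"az":0,"fingers":50}
    - {"tx":0,"ty":0,"tz":-4.0,"ax":0,"ay":0,"az":0,"fingers":50}

```text
clock: 11.65
tcp_pos: [0.5638, 0.1742, 0.2313]
tool_rot: [0.002, -0.113, 0.994, 0.0]
ft_force: [-0.3, -0.5, -1.1]
gripper_width: 0.0498
```

```bash
python3 to.py .563 .172 .0807 103; python3 - <<'E'
from look import *
w=snap("wrist")["color"][...,::-1];s=snap("side")
h=cv2.cvtColor(s["color"],cv2.COLOR_RGB2HSV).astype(int);H,S,V=h[...,0],h[...,1],h[...,2]
# shutter tab in side view: centroid via mask near case
m=((H>22)&(H<33)&(S>180)&(V>90)).astype(np.uint8); m[:,:280]=0
ys,xs=np.nonzero(m); print("tab",xs.mean(),ys.mean(),len(xs),xs.min(),xs.max(),ys.min(),ys.max(),atz(s,(xs.mean(),ys.mean()),.103))
b=cv2.resize(s["color"][130:300,160:360,::-1],(452,384),interpolation=3)
cv2.imwrite("pics/j.png",np.hstack([cv2.resize(w,(340,255)),b[:255]]) if 0 else b)
cv2.imwrite("pics/k.png",np.hstack([cv2.resize(w,(348,261)),cv2.resize(b,(307,261))]))
E
```

```text
clock 11.65 tcp [0.5638 0.1742 0.2313] jaw 103.01 zaxis [ 0.0042  0.0012 -1.    ] F [-0.3 -0.5 -1.1] M [ 0.15 -0.01  0.01] w 0.04983753682563916 j7 1.32
shift units [ 0.064 -0.065  5.02 ] az 0.01
tab 302.6111111111111 216.0185185185185 108 298 307 209 223 [ 0.5405 -0.2061  0.103 ]
```

View pics/k.png

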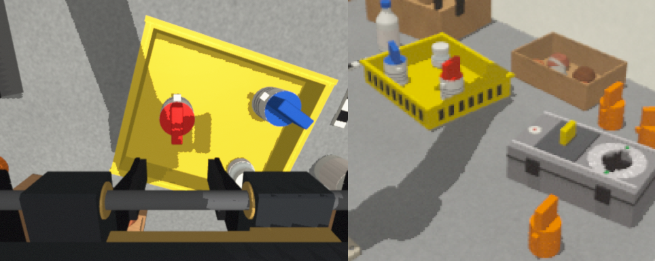

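The red cartridge stands upright in the crate's empty half, at (177,120) in the wrist half of the picture, and the port is empty. Next is the shutter tab, at about (0.540, -0.205).

play_rows:
  targets:
    - {"tx":0.3,"ty":-1.0,"tz":0,"ax":0,"ay":0,"az":0,"fingers":60}
    - {"tx":0.66,"ty":-2.2,"tz":0,"ax":0,"ay":0,"az":0,"fingers":60}
    - {"tx":1.0,"ty":-3.4,"tz":0,"ax":0,"ay":0,"az":0,"fingers":60}
    - {"tx":1.4,"ty":-4.7,"tz":0,"ax":0,"ay":0,"az":0,"fingers":60}
    - {"tx":1.8,"ty":-6.0,"tz":0,"ax":0,"ay":0,"az":0,"fingers":60}
    - {"tx":2.1,"ty":-7.2,"tz":0,"ax":0,"ay":0,"az":0,"fingers":60}
    - {"tx":2.5,"ty":-8.4,"tz":0,"ax":0,"ay":0,"az":0,"fingers":60}
    - {"tx":2.9,"ty":-9.6,"tz":0,"ax":0,"ay":0,"az":0,"fingers":60}

```text
clock: 12.42
tcp_pos: [0.5418, -0.1283, 0.2274]
tool_rot: [-0.001, -0.113, 0.994, 0.0]
ft_force: [0.8, -0.6, -1.0]
gripper_width: 0.0602
```

play_rows:
  targets:
    - {"tx":0.3,"ty":-1.0,"tz":0,"ax":0,"ay":0,"az":0,"fingers":60}
    - {"tx":0.6,"ty":-2.0,"tz":0,"ax":0,"ay":0,"az":0,"fingers":60}
    - {"tx":0.7,"ty":-2.5,"tz":0,"ax":0,"ay":0,"az":0,"fingers":60}
    - {"tx":0.7,"ty":-2.5,"tz":0,"ax":0,"ay":0,"az":0,"fingers":60}
    - {"tx":0.7,"ty":-2.5,"tz":0,"ax":0,"ay":0,"az":0,"fingers":60}
    - {"tx":0.7,"ty":-2.5,"tz":0,"ax":0,"ay":0,"az":0,"fingers":60}

```text
clock: 12.92
tcp_pos: [0.5393, -0.2029, 0.2278]
tool_rot: [-0.0, -0.114, 0.993, 0.001]
ft_force: [0.7, 0.5, -0.1]
gripper_width: 0.0595
```

```bash
python3 to.py .540 -.205 .094 103; python3 - <<'E'
from look import *
s=snap("wrist");blobs(s)
E
```

```text
clock 12.9167 tcp [ 0.5393 -0.2029  0.2278] jaw 103.08 zaxis [-0.0011  0.0012 -1.    ] F [ 0.7  0.5 -0.1] M [ 0.15 -0.02  0.03] w 0.059476236824926525 j7 2.04
shift units [-0.01  -0.079  4.459] az 0.08
tab [254.1964 188.8869] [247 163  15  53 769] [ 0.548  -0.2062  0.081 ] [ 0.5367 -0.2081  0.12  ]
tab [496.2354 230.6772] [ 469  174   43  102 1487] [0.5353 0.0512 0.081 ] [0.5256 0.0168 0.12  ]
tab [503.4444 272.5   ] [500 267   7  11  18] [0.5796 0.0809 0.081 ] [0.5642 0.0427 0.12  ]
green [141.8276 134.3966] [138 131   9   8  58] [ 0.5194 -0.3224  0.081 ] [ 0.5116 -0.3097  0.12  ]
green [151.619  225.9048] [148 223   8   7  42] [ 0.6113 -0.3014  0.081 ] [ 0.592  -0.2913  0.12  ]
```

play_rows:
  targets:
    - {"tx":0,"ty":-0.1,"tz":0.8,"ax":0,"ay":0,"az":0,"fingers":60}
    - {"tx":0,"ty":-0.1,"tz":1.8,"ax":0,"ay":0,"az":0,"fingers":60}
    - {"tx":0,"ty":-0.1,"tz":2.8,"ax":0,"ay":0,"az":0,"fingers":60}
    - {"tx":0,"ty":-0.1,"tz":3.6,"ax":0,"ay":0,"az":0,"fingers":60}
    - {"tx":0,"ty":-0.1,"tz":4.1,"ax":0,"ay":0,"az":0,"fingers":60}
    - {"tx":0,"ty":-0.1,"tz":4.4,"ax":0,"ay":0,"az":0,"fingers":60}
    - {"tx":0,"ty":-0.1,"tz":4.4,"ax":0,"ay":0,"az":0,"fingers":60}
    - {"tx":0,"ty":-0.1,"tz":4.4,"ax":0,"ay":0,"az":0,"fingers":60}

```text
clock: 13.63
tcp_pos: [0.5405, -0.2066, 0.0971]
tool_rot: [0.0, -0.114, 0.994, 0.0]
ft_force: [0.2, 0.1, -0.1]
gripper_width: 0.0599
```

play_rows:
  targets:
    - {"tx":0,"ty":0,"tz":0,"ax":0,"ay":0,"az":0,"fingers":3}
    - {"tx":0,"ty":0,"tz":0,"ax":0,"ay":0,"az":0,"fingers":3}
    - {"tx":0,"ty":0,"tz":0,"ax":0,"ay":0,"az":0,"fingers":3}
    - {"tx":0,"ty":0,"tz":0,"ax":0,"ay":0,"az":0,"fingers":3}
    - {"tx":0,"ty":0,"tz":0,"ax":0,"ay":0,"az":0,"fingers":3}
    - {"tx":0,"ty":0,"tz":0,"ax":0,"ay":0,"az":0,"fingers":3}
    - {"tx":0,"ty":0,"tz":0,"ax":0,"ay":0,"az":0,"fingers":3}
    - {"tx":0,"ty":0,"tz":0,"ax":0,"ay":0,"az":0,"fingers":3}
  squeeze: 15

```text
clock: 14.3
tcp_pos: [0.5401, -0.2073, 0.0966]
tool_rot: [0.0, -0.113, 0.994, -0.0]
ft_force: [0.1, -1.4, 0.3]
gripper_width: 0.0149
```

```bash
python3 to.py .565 -.312 .094 103
```

```text
clock 14.3 tcp [ 0.5401 -0.2073  0.0966] jaw 103.0 zaxis [ 1.e-04 -0.e+00 -1.e+00] F [ 0.1 -1.4  0.3] M [-0.21 -0.17 -0.01] w 0.01489651073947284 j7 2.02
shift units [-0.026 -3.586  0.086] az -0.0
```

Gripped. I'll slide about 100 mm first, then creep to the stop.

play_rows:
  targets:
    - {"tx":0,"ty":-0.3,"tz":0,"ax":0,"ay":0,"az":0,"fingers":3}
    - {"tx":0,"ty":-0.8,"tz":0,"ax":0,"ay":0,"az":0,"fingers":3}
    - {"tx":0,"ty":-1.3,"tz":0,"ax":0,"ay":0,"az":0,"fingers":3}
    - {"tx":0,"ty":-1.8,"tz":0,"ax":0,"ay":0,"az":0,"fingers":3}
    - {"tx":0,"ty":-2.3,"tz":0,"ax":0,"ay":0,"az":0,"fingers":3}
    - {"tx":0,"ty":-2.8,"tz":0,"ax":0,"ay":0,"az":0,"fingers":3}
    - {"tx":0,"ty":-3.2,"tz":0,"ax":0,"ay":0,"az":0,"fingers":3}
    - {"tx":0,"ty":-3.35,"tz":0,"ax":0,"ay":0,"az":0,"fingers":3}

```text
clock: 14.97
tcp_pos: [0.5634, -0.3077, 0.0966]
tool_rot: [0.001, -0.112, 0.994, -0.0]
ft_force: [0.8, 0.8, 4.1]
gripper_width: 0.0138
```

play_rows:
  targets:
    - {"tx":0,"ty":-0.05,"tz":0,"ax":0,"ay":0,"az":0,"fingers":3}
    - {"tx":0,"ty":-0.1,"tz":0,"ax":0,"ay":0,"az":0,"fingers":3}
    - {"tx":0,"ty":-0.15,"tz":0,"ax":0,"ay":0,"az":0,"fingers":3}
    - {"tx":0,"ty":-0.2,"tz":0,"ax":0,"ay":0,"az":0,"fingers":3}
    - {"tx":0,"ty":-0.2,"tz":0,"ax":0,"ay":0,"az":0,"fingers":3}
    - {"tx":0,"ty":-0.2,"tz":0,"ax":0,"ay":0,"az":0,"fingers":3}

```text
clock: 15.47
tcp_pos: [0.5641, -0.3108, 0.0966]
tool_rot: [0.0, -0.113, 0.994, -0.0]
ft_force: [0.5, 0.9, 1.5]
gripper_width: 0.0137
```

```bash
python3 to.py .565 -.312 .097 103
```

```text
clock 15.4667 tcp [ 0.5641 -0.3108  0.0966] jaw 103.02 zaxis [ 2.e-04 -1.e-04 -1.e+00] F [0.5 0.9 1.5] M [ 0.36 -0.15 -0.02] w 0.013748721365828845 j7 2.17
shift units [-0.021 -0.045 -0.012] az 0.02
```

No stop force yet, so I'll keep creeping in 1 mm steps.

play_rows:
  targets:
    - {"tx":0,"ty":-0.03,"tz":0,"ax":0,"ay":0,"az":0,"fingers":3}
    - {"tx":0,"ty":-0.06,"tz":0,"ax":0,"ay":0,"az":0,"fingers":3}
    - {"tx":0,"ty":-0.09,"tz":0,"ax":0,"ay":0,"az":0,"fingers":3}
    - {"tx":0,"ty":-0.09,"tz":0,"ax":0,"ay":0,"az":0,"fingers":3}
    - {"tx":0,"ty":-0.09,"tz":0,"ax":0,"ay":0,"az":0,"fingers":3}

```text
clock: 15.88
tcp_pos: [0.5645, -0.3127, 0.0966]
tool_rot: [-0.0, -0.114, 0.994, 0.001]
ft_force: [-2.9, 5.5, 4.5]
gripper_width: 0.0141
```

play_rows:
  targets:
    - {"tx":0,"ty":-0.03,"tz":0,"ax":0,"ay":0,"az":0,"fingers":3}
    - {"tx":0,"ty":-0.05,"tz":0,"ax":0,"ay":0,"az":0,"fingers":3}
    - {"tx":0,"ty":-0.05,"tz":0,"ax":0,"ay":0,"az":0,"fingers":3}
    - {"tx":0,"ty":-0.05,"tz":0,"ax":0,"ay":0,"az":0,"fingers":3}

```text
clock: 16.22
tcp_pos: [0.5645, -0.3128, 0.0965]
tool_rot: [-0.001, -0.114, 0.993, 0.002]
ft_force: [-5.6, 10.5, 8.1]
gripper_width: 0.0138
```

```bash
python3 to.py .565 -.312 .097 103
```

```text
clock 16.2167 tcp [ 0.5645 -0.3128  0.0965] jaw 103.09 zaxis [-0.0021  0.0032 -1.    ] F [-5.6 10.5  8.1] M [ 2.22  1.05 -0.01] w 0.01381881718850638 j7 2.17
shift units [-0.022  0.021 -0.015] az 0.09
```

It's against the stop: the force grew while the position held. I'll release, rise and check.

play_rows:
  targets:
    - {"tx":0,"ty":0,"tz":0,"ax":0,"ay":0,"az":0,"fingers":30}
    - {"tx":0,"ty":0,"tz":0,"ax":0,"ay":0,"az":0,"fingers":50}
    - {"tx":0,"ty":0,"tz":0,"ax":0,"ay":0,"az":0,"fingers":50}
    - {"tx":0,"ty":0,"tz":0,"ax":0,"ay":0,"az":0,"fingers":50}
    - {"tx":0,"ty":0,"tz":-1,"ax":0,"ay":0,"az":0,"fingers":50}
    - {"tx":0,"ty":0,"tz":-2,"ax":0,"ay":0,"az":0,"fingers":50}
    - {"tx":0,"ty":0,"tz":-3,"ax":0,"ay":0,"az":0,"fingers":50}
    - {"tx":0,"ty":0,"tz":-4,"ax":0,"ay":0,"az":0,"fingers":50}

```text
clock: 16.88
tcp_pos: [0.5646, -0.3155, 0.2178]
tool_rot: [-0.0, -0.113, 0.994, -0.0]
ft_force: [0.7, -0.2, -0.4]
gripper_width: 0.049
```

play_rows:
  targets:
    - {"tx":0.5,"ty":0.5,"tz":0,"ax":0,"ay":0,"az":0,"fingers":50}
    - {"tx":1.5,"ty":1,"tz":-0.5,"ax":0,"ay":0,"az":0,"fingers":50}
    - {"tx":2,"ty":1.5,"tz":-0.5,"ax":0,"ay":0,"az":0,"fingers":50}
    - {"tx":2,"ty":1.5,"tz":-0.5,"ax":0,"ay":0,"az":0,"fingers":50}
    - {"tx":2,"ty":1.5,"tz":-0.5,"ax":0,"ay":0,"az":0,"fingers":50}
    - {"tx":2,"ty":1.5,"tz":-0.5,"ax":0,"ay":0,"az":0,"fingers":50}

```text
clock: 17.38
tcp_pos: [0.4966, -0.2852, 0.2315]
tool_rot: [0.0, -0.113, 0.994, -0.0]
ft_force: [0.2, 0.3, -0.2]
gripper_width: 0.0499
```

```bash
python3 to.py .565 -.312 .097 103; python3 - <<'E'
from look import *
w=snap("wrist");s=snap("side");blobs(w,(.12,))
print(proj(w,[.565,-.312,.12]))
b=s["color"][130:290,160:400,::-1]
cv2.imwrite("pics/l.png",np.hstack([cv2.resize(w["color"][...,::-1],(400,300)),cv2.resize(b,(400,267),interpolation=3)[:300] if 0 else cv2.resize(b,(400,300),interpolation=3)]))
E
```

```text
clock 17.3833 tcp [ 0.4966 -0.2852  0.2315] jaw 102.98 zaxis [ 3.e-04 -3.e-04 -1.e+00] F [ 0.2  0.3 -0.2] M [ 0.12 -0.02  0.05] w 0.04987471312580325 j7 2.2
shift units [-2.019 -1.38   4.485] az -0.02
tab [219.8952 242.9794] [209 220  18  52 582] [ 0.5543 -0.3102  0.12  ]
tab [487.2639 327.5139] [484 316   9  22  72] [ 0.5867 -0.0239  0.12  ]
green [ 29.5 310.5] [ 27 310   6   2  12] [ 0.6713 -0.4836  0.12  ]
[215.894  252.6101]
```

View pics/l.png

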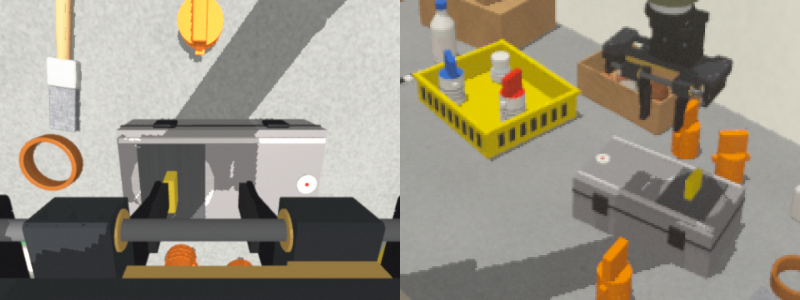

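The shutter covers the port: the tab is at (693,183) in the side half, over the port axis. The red cartridge is upright in the crate at (512,90). I'll hand in.

```bash
python3 -c "
from bench import manip
print(manip.finish_job())"
```

```text
the job is handed in; nothing more can be done
None
```

The job is done and handed in at about 17.5 s of the 64 s. I turned the red cartridge 50° anticlockwise to the green notches and lifted it straight out. It now stands on the floor of the crate's empty half. I then slid the shutter across the port to its stop.

**Cartridge:** I let go only after feeling it touch the floor (about 8 N). The last picture shows it upright, with the blue cartridge and the jar still standing in the crate.

**Shutter:** At the end the force rose from about 6 N to 12 N with no further movement. The tab sits over the port axis, within about 1 mm by the arm's position. The wrist camera's colour spot put the tab about 10 mm off in x, probably because it includes the tab's side face; I did not resolve that further.

**Refused moves:** My first two move calls were refused, probably because of missing keys. Nothing moved, but I spent one picture on the unchanged scene. I viewed 10 pictures in all.

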